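# Put the sample chamber away in its case

### The arm

A 6-joint arm with a two-finger parallel gripper is mounted at the origin on a cart in front of the work surface, level with it; the furniture and walls round the work are solid. World frame = base frame: x ahead of the robot, y to its left, z up, the work surface at z = 0. Lengths are in m, angles in rad, forces in N, time in s.
With the tool pointing down it reaches from about 0.325 to 0.9 m from the base axis. Payload 6.1 kg.
Tool frame: the origin (TCP) lies at the very end of the fingers, on their centre line; the grasp point (between the pads) lies 19 mm behind it; z points along the fingers, y is the line along which they close (so a half turn about z gives the same grasp; the last joint's range is limited). The gripper opens to 87 mm and grips with 3 to 60 N. Pads are 19 mm wide; open, the fingers measure 117 mm over their backs; the gripper's body (75 mm by 190 mm) begins 51 mm behind the grasp point.
Start: joints at [1.2, 0.22, 1.526, -0, 1.395, -0.126], TCP at [0.151, 0.606, 0.223] pointing down, gripper open.
Joint ranges: [-2.98, 2.98], [-0.91, 2.08], [0.09, 2.57], [-1.24, 4.39], [0.2, 2.65], [-2.68, 2.68]. Speed limits (rad/s): [2.57, 2.57, 3.01, 3.14, 3.14, 3.14].

### API

Orientations are given as a unit quaternion [x, y, z, w].
In Python, from bench import bot gives the robot as it stands. The module is installed in compiled form; this text tells all that it offers.
- The arm moves only by the tool apply_moves, never from a script. Its argument "targets" is a list of rows, each a list of 2 entries, a list of its own where there are three numbers: the shift along the tool's x, y, z in mm, then the turn about the tool's z in rad. A call has exactly 10 rows; each row is the pose to reach, as a shift and turn from the pose commanded when the call began, along the tool's axes at that moment; what a row does not reach only later rows make up. A row lasts 1/8 s, in which the tool goes at most 62.5 mm and 10.7 degrees, less where a joint would pass 70% of its speed; a pose out of reach is approached as far as the arm can. A call with a gripper value outside its range is refused whole. "grip" is the gripper command: -1 is fully open, 1 is shut, values between are in proportion, set as the call begins (left out, the last holds). The fingers move at their own pace and stop on an object; "newtons" is the grip in N (left out, the last holds). Time passes only in rows, so rows that repeat a pose let the fingers close, or fill a call up. It gives the time, the measured TCP pose, the force, the opening and the grip force at its end, in the units of the state.
- bot.get_obs(): the state, without advancing time (a new reading comes with each control period).
- bot.camera(name): name is "side" or "top"; returns a dict with "image" (384x512x3 uint8, red, green, blue), "K" (3x3 intrinsics, pixels), "k1" (the pictures are not rectified: a ray, as slopes to the right and down, at radius r is drawn at 1 + k1 r^2 times it, then the intrinsics apply), "rvec" (rotation vector, rad) and "tvec" (3), from world to camera coordinates, as OpenCV has them. Camera axes: x right, y down, z forward; pixel columns grow to the right and rows downward; lengths in m; the calibration is good to about 2 mm. A picture is of the moment at which its call begins. There is no depth.
- bot.sign_off(): hands the job in; it is judged then, once.
The state is a dict: "t": time; "joint_positions": joint angles; "joint_vel": joint speeds; "joint_efforts": joint torques, N m; "tool_pos": TCP position; "eef_rot": TCP orientation; "force": force on the tool from outside, world axes, zero at the start; "moment": the same for the moment, N m; "opening": finger opening in m; "grip_force": force on a finger pad.
Only numpy, scipy, OpenCV 4.12 (cv2) and the standard library are available. Lean on these libraries where they do the work, as an engineer would, in place of code of your own. Each camera call takes 0.05 s, during which the arm holds its last target. There are 200 camera calls.

### The job

Put the sample chamber away: lay it flat on the floor of the open instrument case, so that nothing stands above the rim, let go of it, and then shut the lid fully.

Things in the scene. Friction and masses are not known exactly. Their poses are not given: they have to be found in the camera images.
- chamber_center (a point): Sample chamber: bare-metal plate 28 mm (its x) by 56 mm (its y), 4 mm thick, with an upright open ring 24 mm across on its middle, 13 mm high in all; loose, about 65 g, lying flat on the table. Grip the plate's long edges, which are 28 mm apart along its x. The point is its centre, 6.5 mm above its underside; z is up.
- case: Instrument case: low black plastic case on the table, does not shift, 96 (x) by 106 (y) mm. Origin: centre of its underside. Inside: x -45 to +45, y -50 to +50 mm, empty, lined in grey; floor 4 mm, rim 24 mm above the table. The lid hinges on the far wall, a line along y at x +48, z 24 mm; steel latch plates mark the front (-x). (The blue slide box is another thing.)
- case_lid (a joint): Angle of the instrument case's lid, rad: 0 shut (flat top then 36 mm above the table), at most 1.83, leaning back. Starts 1.68 to 1.82, its edge some 115 mm up. The lid reaches 96 mm from the hinge; its outer face lies 12 mm beyond the hinge line. It weighs 60 g and the hinge drags a little (0.015 Nm), so it stays up until pushed well over; push from behind and follow it down to shut it.
Things that resemble listed ones, but are neither listed nor needed, are in the scene too. What is shaped like the part that bears chamber_center but brown or red is not meant.

How it is judged:
On the way:
1. the sample chamber lies flat on the floor of the open instrument case, below the rim, let go (z of chamber_center in the frame of case below 0.016 m and x of chamber_center in the frame of case between -0.045 and 0.045 m and y of chamber_center in the frame of case between -0.045 and 0.045 m and angle between chamber_center's own z axis and vertical below 0.17 rad and contact force between the fingers and chamber below 0.1 N and value of joint case_lid above 1 rad), for 0.2 s.
At the end, for the whole second after the job is handed in: The chamber lies in the instrument case, its centre between the walls and less than 16 mm above the underside of the case, level within 10 degrees, and the lid is shut within 0.06 rad (3 degrees) and at rest (z of chamber_center in the frame of case below 0.016 m and x of chamber_center in the frame of case between -0.045 and 0.045 m and y of chamber_center in the frame of case between -0.045 and 0.045 m and angle between chamber_center's own z axis and vertical below 0.17 rad and value of joint case_lid below 0.06 rad and velocity of joint case_lid below 0.1 rad/s); the robot touches nothing.
It also fails if it takes over 67 s, if anything falls off the work surface, if the arm or the gripper's body presses on something with over 40 N, if the wrist force passes 120 N, or if a joint passes its speed limit or range.

## Working session

There is one attempt and no reset: what is moved stays moved. The work goes in short steps, Python scripts to look and compute and a tool call to move; the robot and the scene stay as the last step left them, time stands still between calls to the robot, and variables do not carry over. Pictures are saved under pics/ and viewed, at most 10 in all, crops included, and the job is handed in when it is done.

Besides the shell and the picture viewer there is one more tool, called after ">>>" in YAML: its name, and indented under it one key for each argument. apply_moves: Moves the arm, as the interface text tells. Its arguments: {"type":"object","properties":{"targets":{"type":"array","items":{"type":"array"}},"grip":{"type":"number"},"newtons":{"type":"number"}},"required":["targets"]}

```bash
mkdir -p pics
cat > h.py <<'E'
import numpy as np, cv2
from bench import bot
def cam(n):
    c=bot.camera(n); return c
def mats(c):
    R=cv2.Rodrigues(np.array(c["rvec"],float))[0]; return np.array(c["K"],float),float(c["k1"]),R,np.array(c["tvec"],float).ravel()
def back(c,uv,z):
    K,k1,R,t=mats(c); p=cv2.undistortPoints(np.array([[uv]],float),K,np.array([k1,0,0,0.]))[0,0]
    o=-R.T@t; d=R.T@np.array([p[0],p[1],1]); return o+d*(z-o[2])/d[2]
def proj(c,X):
    K,k1,R,t=mats(c); return cv2.projectPoints(np.array(X,float).reshape(-1,3),np.array(c["rvec"],float),t,K,np.array([k1,0,0,0.]))[0][:,0]
def save(n,im): cv2.imwrite("pics/"+n,im[:,:,::-1])
E
python3 - <<'E'
from h import *
for n in("side","top"):
    c=cam(n); save(n+"0.png",c["image"]); K,k1,R,t=mats(c); print(n,K[0,0],k1,-R.T@t,R[2])
o=bot.get_obs(); print(o["t"],o["tool_pos"],o["eef_rot"],o["force"])
E
```

```text
side 361.2161331708512 -0.07215294553754965 [0.36586239 0.48821563 0.56047352] [ 0.19360487 -0.77792739 -0.59778435]
top 412.31832985106445 -0.15397351946698257 [ 0.46130909 -0.17154904  0.8858039 ] [ 0.08328681 -0.00673837 -0.99650284]
0.1 [0.15125939 0.60582678 0.22151959] [ 1.22077516e-01  9.92520151e-01 -8.85402243e-04 -2.14293741e-04] [ 0.1484873  -0.1147146  -0.19874228]
```

View pics/side0.png

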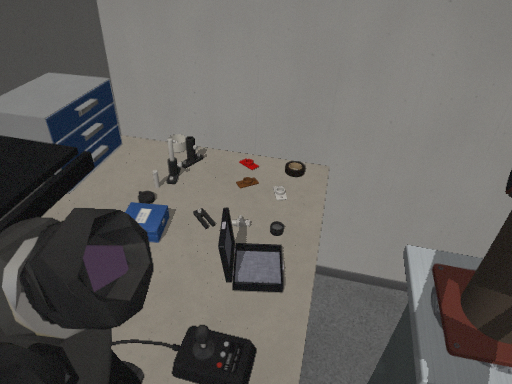

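View pics/top0.png

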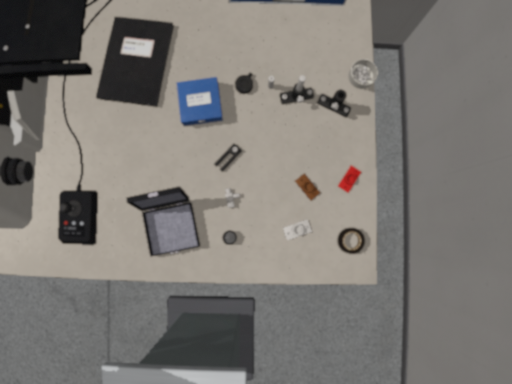

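The top view shows the case at about (172,225), with its lid up on the far side. Things that could be taken for the chamber are the silver plate (298,230), the brown plate (308,187), the red plate (349,179) and a small metal clip (232,198). I choose the silver plate and check it in a close crop.

Run:
```python
from h import *
c=cam("top"); im=c["image"]
a=cv2.resize(im[210:250,275:325],None,fx=8,fy=8,interpolation=cv2.INTER_CUBIC)
b=cv2.resize(im[180:260,120:210],None,fx=6,fy=6,interpolation=cv2.INTER_CUBIC)
W=np.zeros((480,400+540,3),np.uint8); W[:320,:400]=a; W[:480,400:]=b
W=cv2.resize(W,(800,409)); save("crop.png",W)
# chamber mask
g=im[210:250,275:325].min(2); m=(g>190).astype(np.uint8)
print(np.percentile(g,[5,50,90,99]))
for th in(170,185,200):
    m=(g>th).astype(np.uint8); n,l,s,ce=cv2.connectedComponentsWithStats(m)
    k=1+s[1:,4].argmax(); pts=np.argwhere(l==k)[:,::-1].astype(np.float32); r=cv2.minAreaRect(pts)
    ctr=np.array(r[0])+[275,210]; bx=cv2.boxPoints(r)+[275,210]
    print(th,s[k,4],ctr,[back(c,p,.004)[:2].round(4).tolist() for p in bx],back(c,ctr,.004).round(4))
```

```text
[145.   150.   165.   183.01]
170 105 [289.34482765 231.86207008] [[0.4599, -0.2334], [0.4681, -0.2532], [0.4439, -0.2632], [0.4358, -0.2433]] [ 0.4519 -0.2483  0.004 ]
185 12 [286.5 229.5] [[0.4601, -0.2389], [0.4601, -0.2453], [0.4537, -0.2454], [0.4537, -0.2389]] [ 0.4569 -0.2421  0.004 ]Traceback (most recent call last):
  File "<stdin>", line 12, in <module>
ValueError: attempt to get argmax of an empty sequence
```

View pics/crop.png

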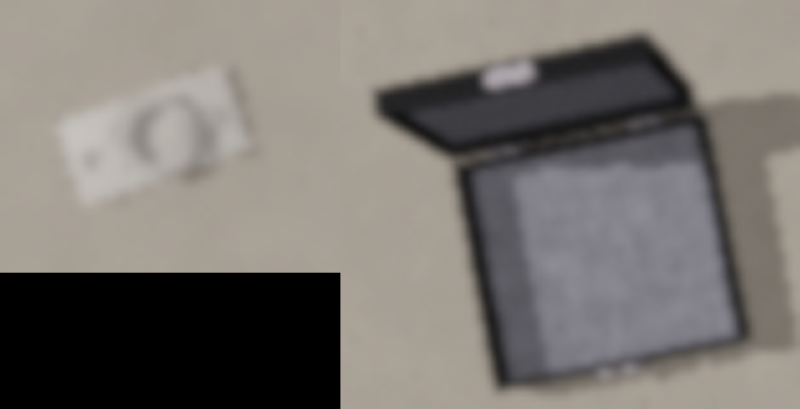

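The crop shows the chosen part is bare metal with an upright ring, its plate corners at about (283,228), (308,219), (312,232) and (287,240). The case rim corners are at about (151,255), (199,246), (191,202) and (143,213).

Run:
```python
from h import *
c=cam("top")
L=lambda p:(np.array(p)/6.809+[275,210]-.43)
C=lambda p:((np.array(p)-[340.4,0])/5.106+[120,180]-.4)
q=np.array([back(c,L(p),.004)[:2] for p in[(58,125),(228,67),(253,150),(88,205)]])
print(q.round(4),q.mean(0),[np.linalg.norm(q[i]-q[i-1]).round(4) for i in range(4)])
d=(q[1]-q[0]+q[2]-q[3]); print("long dir deg",np.degrees(np.arctan2(d[1],d[0])))
k=np.array([back(c,C(p),.024)[:2] for p in[(500,386),(745,337),(705,115),(460,168)]])
print(k.round(4),k.mean(0),[np.linalg.norm(k[i]-k[i-1]).round(4) for i in range(4)])
d=k[2]-k[1]+k[3]-k[0]; e=k[0]-k[1]+k[3]-k[2]; print("x dir",np.degrees(np.arctan2(d[1],d[0])),"y dir",np.degrees(np.arctan2(e[1],e[0])))
print([back(c,C(p),.115).round(4) for p in [(378,95),(645,38)]])
```

```text
[[ 0.4602 -0.2348]
 [ 0.479  -0.2882]
 [ 0.453  -0.2963]
 [ 0.4352 -0.2445]] [ 0.45684195 -0.26595469] [np.float64(0.0267), np.float64(0.0567), np.float64(0.0272), np.float64(0.0548)]
long dir deg -70.85328792495612
[[ 0.3986  0.0428]
 [ 0.4208 -0.0582]
 [ 0.5114 -0.0397]
 [ 0.4879  0.062 ]] [0.45466481 0.00175319] [np.float64(0.0913), np.float64(0.1034), np.float64(0.0924), np.float64(0.1044)]
x dir 11.865076284229282 y dir 102.72719594673146
[array([0.5116, 0.0695, 0.115 ]), array([ 0.5342, -0.0305,  0.115 ])]
```

Measured:
- Chamber centre is at (0.457, -0.266). Its sides come out at 27 by 56 mm against 28 by 56 given, and its x axis points at 19°.
- Case centre is at (0.455, 0.002), yaw about 12.3°, measured 92 by 104 mm.

Moving now via a waypoint.

>>> apply_moves:
  targets:
    - [[-47,-41,0],0.1]
    - [[-94,-82,0],0.2]
    - [[-141,-123,0],0.3]
    - [[-188,-164,0],0.4]
    - [[-235,-205,0],0.5]
    - [[-282,-246,0],0.6]
    - [[-328,-285,0],0.7]
    - [[-348,-340,0],0.8]
    - [[-370,-395,0],0.9]
    - [[-392,-450,0],0.993]
  grip: -1

```text
t: 1.45
tool_pos: [0.4227, 0.073, 0.2226]
eef_rot: [0.581, 0.814, 0.0, 0.0]
force: [1.1, 0.4, 0.3]
opening: 0.0869
grip_force: 0.0
```

```bash
cat >> h.py <<'E'
from scipy.spatial.transform import Rotation as Ro
def goal(p,yaw_y_deg=None):
    o=bot.get_obs(); R=Ro.from_quat(o["eef_rot"]).as_matrix(); d=R.T@(np.array(p)-o["tool_pos"])*1000
    a=np.degrees(np.arctan2(R[1,1],R[0,1])); t=0 if yaw_y_deg is None else -((yaw_y_deg-a+90)%180-90)
    print("tcp",np.round(o["tool_pos"],4),"yaw_y",a.round(2),"shift",d.round(1),"turn",np.radians(t).round(4),"t",o["t"],"F",np.round(o["force"],1),"open",o["opening"],"grip",o["grip_force"],"tilt",R[2].round(3),"q6",np.round(o["joint_positions"][5],2))
E
python3 -c "
from h import *
goal([.457,-.266,.08],19.1)"
```

```text
tcp [0.4227 0.073  0.2226] yaw_y 18.91 shift [-331.8  -77.5  142.6] turn -0.0033 t 1.45 F [1.1 0.4 0.3] open 0.08687186339852798 grip 0.0 tilt [-0.     0.001 -1.   ] q6 -0.34
```

>>> apply_moves:
  targets:
    - [[-50,-12,0],0]
    - [[-100,-24,0],0]
    - [[-150,-36,0],0]
    - [[-200,-48,20],0]
    - [[-240,-57,50],0]
    - [[-280,-66,80],0]
    - [[-310,-73,110],0]
    - [[-325,-77,135],0]
    - [[-325,-77,135],0]
    - [[-325,-77,135],0]

```text
t: 2.7
tool_pos: [0.4565, -0.2573, 0.0882]
eef_rot: [0.58, 0.815, 0.0, 0.0]
force: [-0.2, 0.4, -0.3]
opening: 0.0869
grip_force: 0.0
```

Run:
```python
from h import *
goal([.457,-.266,.0015],19.1)
im=[]
for n in("side","top"):
    c=cam(n); p=proj(c,[[.457,-.266,.004]])[0]; print(n,p); u,v=p.astype(int)
    im.append(cv2.resize(c["image"][max(v-30,0):v+30,u-40:u+40],None,fx=5,fy=5,interpolation=cv2.INTER_CUBIC))
    # predicted plate outline
    a=np.radians(19.1); ex=np.array([np.cos(a),np.sin(a)]);ey=np.array([-ex[1],ex[0]])
    P=[np.r_[np.array([.457,-.266])+sx*.014*ex+sy*.028*ey,.004] for sx,sy in((1,1),(1,-1),(-1,-1),(-1,1))]
    pp=(proj(c,P)-[u-40,v-30]+.5)*5
    cv2.polylines(im[-1],[pp.round().astype(int)],True,(255,0,255),1)
save("near.png",np.hstack(im))
```

```text
tcp [ 0.4565 -0.2573  0.0882] yaw_y 19.08 shift [-8.4 -2.4 86.7] turn -0.0003 t 2.7 F [-0.2  0.4 -0.3] open 0.08691692768829912 grip 0.0 tilt [-0.  0. -1.] q6 -1.0
side [279.55016432 191.66073043]
top [297.64033437 229.57620699]
```

View pics/near.png

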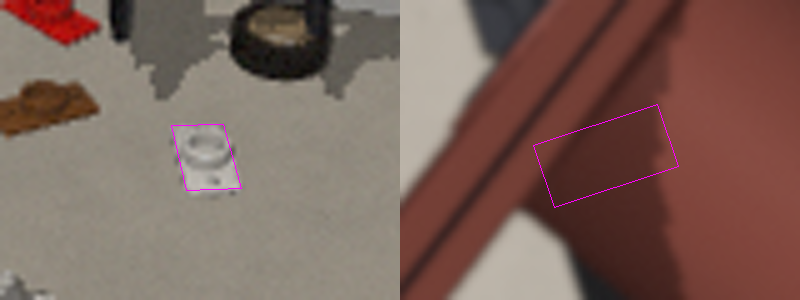

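The side view shows the silver ring plate inside my predicted outline, within about 1 px at (279,192). I'll descend and grip.

>>> apply_moves:
  targets:
    - [[-4,-1,20],0]
    - [[-8,-2,40],0]
    - [[-8,-2,55],0]
    - [[-8,-2,68],0]
    - [[-8,-2,76],0]
    - [[-8,-2,81],0]
    - [[-8,-2,84],0]
    - [[-8,-2,86],0]
    - [[-8,-2,86],0]
    - [[-8,-2,86],0]

```text
t: 4.05
tool_pos: [0.4571, -0.2659, 0.0018]
eef_rot: [0.58, 0.815, -0.0, 0.0]
force: [-0.2, 0.3, 0.0]
opening: 0.087
grip_force: 0.0
```

>>> apply_moves:
  targets:
    - [[0,0,0],0]
    - [[0,0,0],0]
    - [[0,0,0],0]
    - [[0,0,0],0]
    - [[0,0,0],0]
    - [[0,0,0],0]
    - [[0,0,0],0]
    - [[0,0,0],0]
    - [[0,0,0],0]
    - [[0,0,0],0]
  grip: 1
  newtons: 15

```text
t: 5.3
tool_pos: [0.4569, -0.2658, 0.0015]
eef_rot: [0.58, 0.815, -0.0, 0.0]
force: [-0.7, -0.3, -0.4]
opening: 0.0272
grip_force: 15.0
```

>>> apply_moves:
  targets:
    - [[0,0,-10],0]
    - [[0,0,-35],0]
    - [[0,0,-75],0]
    - [[0,0,-115],0]
    - [[0,0,-145],0]
    - [[30,9,-155],-0.15]
    - [[60,18,-155],-0.3]
    - [[90,27,-155],-0.45]
    - [[120,36,-155],-0.6]
    - [[150,45,-155],-0.75]

```text
t: 6.55
tool_pos: [0.4503, -0.1083, 0.1573]
eef_rot: [0.239, 0.971, -0.0, 0.0]
force: [-0.0, 0.8, -0.7]
opening: 0.0275
grip_force: 15.0
```

Run:
```python
from h import *
goal([.447,0,.156],102.3)
```

```text
tcp [ 0.4503 -0.1083  0.1573] yaw_y 62.33 shift [53.3 94.4  1.2] turn -0.6977 t 6.55 F [-0.   0.8 -0.7] open 0.027519424627149156 grip 14.983167350292206 tilt [-0.001  0.    -1.   ] q6 -1.49
```

>>> apply_moves:
  targets:
    - [[9,16,0],-0.12]
    - [[18,32,0],-0.24]
    - [[27,48,0],-0.36]
    - [[36,64,0],-0.48]
    - [[45,80,0],-0.6]
    - [[51,91,0],-0.69]
    - [[51,91,0],-0.69]
    - [[51,91,0],-0.69]
    - [[51,91,0],-0.69]
    - [[51,91,0],-0.69]

```text
t: 7.8
tool_pos: [0.448, -0.0054, 0.1566]
eef_rot: [-0.1, 0.995, -0.0, -0.0]
force: [-0.5, -0.8, -0.4]
opening: 0.0274
grip_force: 15.0
```

Run:
```python
from h import *
goal([.447,0,.0065],102.3)
c=cam("side"); im=c["image"].copy()
a=np.radians(12.3); ex=np.array([np.cos(a),np.sin(a)]);ey=np.array([-ex[1],ex[0]])
s=4;u0,v0=180,160
big=cv2.resize(im[v0:v0+150,u0:u0+150],None,fx=s,fy=s,interpolation=cv2.INTER_CUBIC)
def rect(x0,x1,y0,y1,z,col):
    P=[np.r_[np.array([.455,.002])+x*ex+y*ey,z] for x,y in((x0,y0),(x1,y0),(x1,y1),(x0,y1))]
    cv2.polylines(big,[((proj(c,P)-[u0,v0]+.5)*s).round().astype(int)],True,col,1)
rect(-.048,.048,-.053,.053,.024,(255,0,255)); rect(-.045,.045,-.05,.05,.004,(0,255,0))
save("place.png",big)
```

```text
tcp [ 0.448  -0.0054  0.1566] yaw_y 101.52 shift [-1.000e-01  5.500e+00  1.501e+02] turn -0.0137 t 7.8 F [-0.5 -0.8 -0.4] open 0.02740908194052215 grip 14.985182136297226 tilt [ 0. -0. -1.] q6 -1.96
```

View pics/place.png

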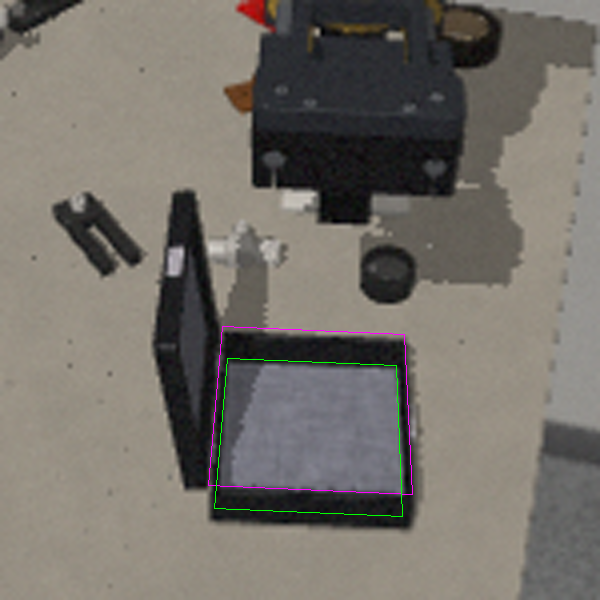

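The case outline matches the rim and floor edges to a pixel or so. The chamber is held between the white pads at about (345,205). I'll descend into the case.

>>> apply_moves:
  targets:
    - [[0,5,30],-0.014]
    - [[0,5,60],-0.014]
    - [[0,5,90],-0.014]
    - [[0,5,115],-0.014]
    - [[0,5,130],-0.014]
    - [[0,5,140],-0.014]
    - [[0,5,146],-0.014]
    - [[0,5,149],-0.014]
    - [[0,5,151],-0.014]
    - [[0,5,151],-0.014]

```text
t: 9.1
tool_pos: [0.4473, -0.0001, 0.0058]
eef_rot: [-0.108, 0.994, -0.0, 0.0]
force: [1.0, -0.0, -0.4]
opening: 0.0273
grip_force: 15.0
```

Run:
```python
from h import *
goal([.447,0,.0055],102.3)
```

```text
tcp [ 4.473e-01 -1.000e-04  5.800e-03] yaw_y 102.39 shift [0.2 0.2 0.3] turn 0.0016 t 9.1 F [ 1.  -0.  -0.4] open 0.02729962874430894 grip 14.985170066356659 tilt [-0. -0. -1.] q6 -1.96
```

>>> apply_moves:
  targets:
    - [[0,0,0],0]
    - [[0,0,0],0]
    - [[0,0,0],0]
    - [[0,0,0],0]
    - [[0,0,0],0]
    - [[0,0,0],0]
    - [[0,0,-10],0]
    - [[0,0,-30],0]
    - [[0,0,-60],0]
    - [[0,0,-100],0]
  grip: 0.0

```text
t: 10.35
tool_pos: [0.4462, 0.0, 0.1064]
eef_rot: [-0.108, 0.994, 0.0, -0.001]
force: [1.6, -0.6, 0.3]
opening: 0.0435
grip_force: 0.0
```

>>> apply_moves:
  targets:
    - [[0,0,-30],0]
    - [[0,0,-60],0]
    - [[0,40,-70],0]
    - [[0,90,-70],0]
    - [[0,130,-70],0]
    - [[0,160,-70],0]
    - [[0,160,-70],0]
    - [[0,160,-70],0]
    - [[0,160,-70],0]
    - [[0,160,-70],0]
  grip: 1

```text
t: 11.6
tool_pos: [0.4129, 0.1554, 0.1755]
eef_rot: [-0.107, 0.994, -0.0, -0.0]
force: [-0.2, 0.5, -0.5]
opening: 0.0003
grip_force: 0.0
```

Run:
```python
from h import *
goal([.447,0,.0055],102.3)
a=[cv2.resize(c["image"][v:v+100,u:u+100],None,fx=4,fy=4,interpolation=cv2.INTER_CUBIC) for c,u,v in((cam("side"),195,200),(cam("top"),115,170))]
save("rel.png",np.hstack(a))
```

```text
tcp [0.4129 0.1554 0.1755] yaw_y 102.31 shift [  -0.2 -159.1  170.1] turn 0.0001 t 11.6 F [-0.2  0.5 -0.5] open 0.00027103894871048206 grip 0.0 tilt [ 0. -0. -1.] q6 -1.6
```

View pics/rel.png

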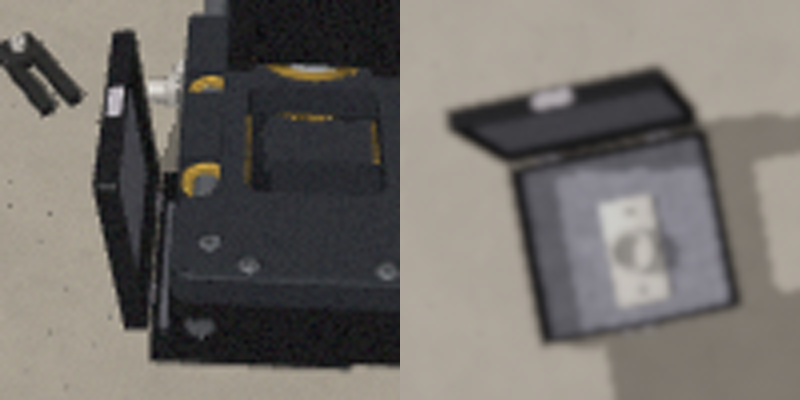

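The top view shows the chamber flat inside the case near (275,235), with the lid still up. Next I go over and behind the lid with the fingers closed.

>>> apply_moves:
  targets:
    - [[-40,0,0],0]
    - [[-80,-30,0],0]
    - [[-105,-70,0],0]
    - [[-105,-110,0],0]
    - [[-105,-145,0],0]
    - [[-105,-159,10],0]
    - [[-105,-159,40],0]
    - [[-105,-159,70],0]
    - [[-105,-159,80],0]
    - [[-105,-159,80],0]

```text
t: 12.95
tool_pos: [0.5487, 0.0239, 0.0948]
eef_rot: [-0.108, 0.994, 0.0, -0.001]
force: [-0.3, -1.1, -0.4]
opening: 0.0005
grip_force: 0.0
```

Run:
```python
from h import *
goal([.5018,.0122,.024],102.3)
save("beh.png",cv2.resize(cam("side")["image"][150:300,130:330],None,fx=3,fy=3,interpolation=cv2.INTER_CUBIC))
```

```text
tcp [0.5487 0.0239 0.0948] yaw_y 102.41 shift [48.2 -1.4 70.9] turn 0.0019 t 12.95 F [-0.3 -1.1 -0.4] open 0.0004958951070420029 grip 0.0 tilt [ 0.002  0.001 -1.   ] q6 -1.89
```

View pics/beh.png

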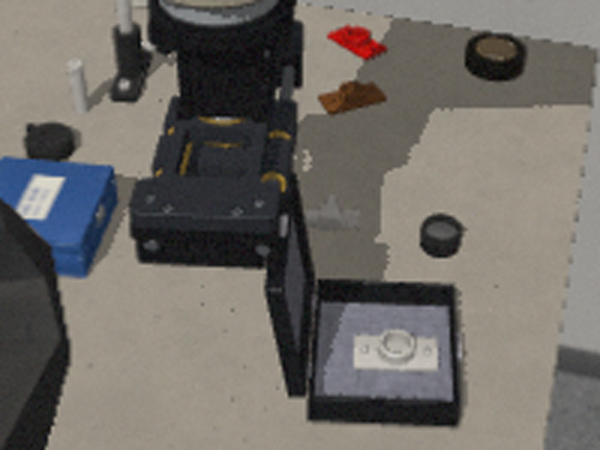

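The side view shows the gripper behind the lid at about (210,230) and the chamber flat in the case at (397,350). Now I push the lid over.

>>> apply_moves:
  targets:
    - [[5,0,0],0]
    - [[10,0,0],0]
    - [[15,0,0],0]
    - [[20,0,0],0]
    - [[26,0,0],0]
    - [[32,0,0],0]
    - [[38,0,0],0]
    - [[44,0,0],0]
    - [[50,0,0],0]
    - [[55,0,1],0]

```text
t: 14.25
tool_pos: [0.4952, 0.0115, 0.0945]
eef_rot: [-0.108, 0.994, 0.0, -0.0]
force: [-0.6, -0.4, 0.3]
opening: 0.0007
grip_force: 0.2
```

>>> apply_moves:
  targets:
    - [[6,0,1],0]
    - [[12,0,3],0]
    - [[18,0,7],0]
    - [[23,0,11],0]
    - [[28,0,16],0]
    - [[33,0,21],0]
    - [[38,0,27],0]
    - [[43,0,32],0]
    - [[46,0,38],0]
    - [[48,0,44],0]

```text
t: 15.5
tool_pos: [0.4485, 0.0013, 0.0501]
eef_rot: [-0.108, 0.994, 0.0, -0.0]
force: [-0.1, -0.3, -0.1]
opening: 0.0005
grip_force: 0.1
```

Run:
```python
from h import *
goal([.5018,.0122,.024],102.3)
save("push.png",cv2.resize(cam("side")["image"][150:300,130:330],None,fx=3,fy=3,interpolation=cv2.INTER_CUBIC))
```

```text
tcp [0.4485 0.0013 0.0501] yaw_y 102.39 shift [-54.4  -0.7  26.1] turn 0.0015 t 15.5 F [-0.1 -0.3 -0.1] open 0.0004619937638481738 grip 0.08727308664674638 tilt [ 0.  0. -1.] q6 -1.96
```

View pics/push.png

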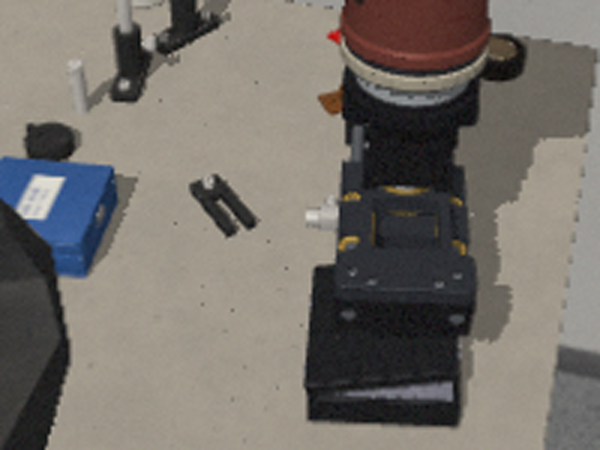

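The picture shows the lid nearly shut, with a small gap at the front near (440,392). I press down to a height of 36 mm and then retreat.

>>> apply_moves:
  targets:
    - [[4,0,4],0]
    - [[8,0,8],0]
    - [[10,0,11],0]
    - [[10,0,13],0]
    - [[10,0,14],0]
    - [[10,0,15],0]
    - [[10,0,15.5],0]
    - [[10,0,16],0]
    - [[10,0,16],0]
    - [[10,0,16],0]

```text
t: 16.8
tool_pos: [0.4392, -0.0009, 0.0361]
eef_rot: [-0.108, 0.994, -0.0, -0.0]
force: [-8.3, 0.5, 16.8]
opening: 0.0008
grip_force: 8.2
```

>>> apply_moves:
  targets:
    - [[0,0,0],0]
    - [[0,0,-5],0]
    - [[0,0,-20],0]
    - [[0,0,-60],0]
    - [[0,0,-100],0]
    - [[0,60,-120],0]
    - [[0,120,-120],0]
    - [[0,180,-120],0]
    - [[0,220,-120],0]
    - [[0,220,-120],0]

```text
t: 18.05
tool_pos: [0.3911, 0.2163, 0.1554]
eef_rot: [-0.11, 0.994, 0.0, 0.0]
force: [0.3, 0.2, -0.6]
opening: 0.0005
grip_force: 0.0
```

Run:
```python
from h import *
goal([.5018,.0122,.024],102.3)
a=[cv2.resize(c["image"][v:v+100,u:u+100],None,fx=4,fy=4,interpolation=cv2.INTER_CUBIC) for c,u,v in((cam("side"),195,200),(cam("top"),115,170))]
save("shut.png",np.hstack(a))
```

```text
tcp [0.3911 0.2163 0.1554] yaw_y 102.65 shift [ -63.2 -223.4  131.3] turn 0.006 t 18.05 F [ 0.3  0.2 -0.6] open 0.00048287782265058295 grip 0.0 tilt [-0.001  0.001 -1.   ] q6 -1.46
```

View pics/shut.png

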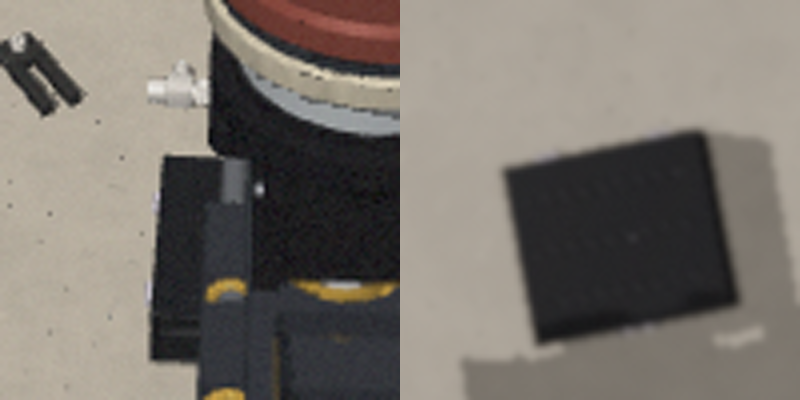

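The lid is shut: its top fills the case outline in the top view, and the press stopped at 36 mm with 17 N. The arm is clear of it, so I hand the job in.

```bash
python3 -c "
from bench import bot
print(bot.sign_off())"
```

```text
the job is handed in; nothing more can be done
None
```

The chamber lies flat on the case floor, the lid is shut with the arm clear, and I handed the job in at about 18 s of the 67 s allowed; sign-off gave no verdict.

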